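Show the lacquer trial panel to the inspection camera

ROBOT

A 6-joint arm with a two-finger parallel gripper is mounted at the origin on a cart in front of the work surface, level with it; the furniture and walls round the work are solid. World frame = base frame: x ahead of the robot, y to its left, z up, the work surface at z = 0. Lengths are in m, angles in rad, forces in N, time in s.
With the tool pointing down it reaches from about 0.35 to 0.975 m from the base axis. Payload 4.9 kg.
Tool frame: the origin (TCP) lies midway between the tips of the shut fingers; the grasp point (between the pads) lies 19 mm behind it; z points along the fingers, y is the direction in which the jaws open and shut (so a half turn about z gives the same grasp; the last joint's range is limited). The gripper opens to 85 mm and grips with 20 to 120 N. Pads are 22 mm wide; open, the fingers measure 114 mm over their backs; the gripper's body (76 mm by 85 mm) begins 54 mm behind the grasp point. The pads swing forward as they close: fully open they stand 13 mm farther back than shut.
Start: joints at [-1.396, 0.053, 1.613, -0, 1.476, -0.119], TCP at [0.181, -0.598, 0.231] pointing down, gripper open.
Joint ranges: [-3.01, 3.01], [-1.01, 2.22], [0.06, 2.58], [-1.02, 4.17], [0.09, 2.62], [-3.14, 3.14]. Speed limits (rad/s): [2.57, 2.57, 3.14, 3.14, 3.14, 3.14].

INTERFACE

Orientations are given as a unit quaternion [w, x, y, z].
In Python, from plant import manip, cams gives the robot as it stands.
- The arm moves only by the tool jog_arm, never from a script. Its argument "targets" is a list of rows, each a list of 4 numbers: the shift along the tool's x, y, z in m, then the turn about the tool's z in degrees. A call has 1 to 5 rows; each row is the pose to reach, as a shift and turn from the pose commanded when the call began, along the tool's axes at that moment; what a row does not reach only later rows make up. A row lasts 1/12 s, in which the tool goes at most 41.7 mm and 7.16 degrees, less where a joint would pass 70% of its speed; a pose out of reach is approached as far as the arm can. A call with a gripper value outside its range is refused whole. "fingers" is the opening, from 0 (shut) to 1 (fully open), set as the call begins (left out, the last holds). The fingers move at their own pace and stop on an object; the grip force is fixed at half the most. Time passes only in rows, so rows that repeat a pose let the fingers close. It gives the time, the measured TCP pose, the force and the opening at its end, in the units of the state.
- manip.state(): the state, without advancing time (a new reading comes with each control period).
- cams.grab_frame(name): name is "scene" or "side" or "wrist"; returns the picture (400x640x3 uint8, red, green, blue); there is no depth.
- cams.get_calibration(name): a dict with "camera_matrix" (3x3 intrinsics, pixels), "distortion" ([k1, k2, p1, p2, k3] as OpenCV has them; the pictures are not rectified), "cam_to_world" (4x4, takes a point from camera to world coordinates). Camera axes: x right, y up, looking along -z (the intrinsics and any distortion apply to the point x, -y, -z); pixel columns grow to the right and rows downward; lengths in m; the calibration is good to about 2 mm. A picture is of the moment at which its call begins: read the wrist's pose just before it. get_calibration takes no time and is no camera call; for the wrist camera it gives the pose at the moment of the call.
- manip.job_done(): hands the job in, once; it reports no verdict.
The state is a dict: "time": time; "joint_pos": joint angles; "joint_vel": joint speeds; "joint_efforts": joint torques, N m; "tool_pos": TCP position; "tool_rot": TCP orientation; "contact_force": force on the tool from outside, world axes, zero at the start; "ft_torque": the same for the moment, N m; "gripper_width": opening from 0.0 (shut) to 1.0 (fully open).
Only numpy, scipy, OpenCV 4.12 (cv2) and the standard library are available. Lean on these libraries where they do the work, as an engineer would, in place of code of your own. Each camera call takes 0.05 s, during which the arm holds its last target. There are 200 camera calls.

TASK

A lacquer trial panel stands clamped on edge in the small cam vise. Lay the vise's upright lever down all the way to open it, lift the panel out by its two long side edges without ever touching the lacquered face with the fingers, and hold it up to the inspection camera: its middle on the lens axis 10 cm in front of the lens, the eyelet end up, not rolled, the lacquered face square to the lens, which looks slantwise down. Do not knock the camera or shift the things lying about, and finish with the panel still held there in the gripper, keeping still.

Things in the scene. Friction and masses are not known exactly. Their poses are not given: they have to be found in the camera images.
- panel_centre (a point): Centre of the trial panel: a light wooden board 44 mm wide, 80 mm high, 9 mm thick, about 50 g, upright in the vise with its lowest 28 mm between the jaws. Axes: x out of the lacquered face, y across the width (side edges at y = +22 and -22 mm), z up to the end with the brass eyelet, which is 9 mm across, 31 mm above the centre and shows on both sides.
- vise_lever (a joint): Angle of the vise's lever in rad: 0 upright and clamped, 1.2 laid down outward, away from the panel, and fully open (stop). It takes about 4 N at the handgrip and stays where it is left. Opening draws the moving jaw, the one next to the lever, back by 4 mm; until about 0.3 rad the panel is gripped, from 0.5 rad on it is free.
- vise_pivot (a point): Middle of the lever's hinge pin, 30 mm above the vise's underside. The hinge axis is level, along x. Axes are those of the vise: y runs along the vise from the lever towards the panel and the fixed jaw, x points to the side that the lacquered face looks to. The panel stands 47 mm along +y from here; the lever lays down towards -y.
- lens (a point): Centre of the front of the inspection camera's lens, a black barrel 31 mm across, 0.30 m above the desk. The lens looks 25 degrees down. The grey head, 36 mm square and 85 mm long with its lens, hangs on a steel column 14 mm thick and 0.38 m high standing 70 mm behind this point. Axes are those of the stand: the lens looks towards -x and down.
- focus (a point): The point on the lens axis 100 mm in front of the lens, in the air. Axes: x points back along the lens axis to the lens, y is level, z is upward in the camera's picture (leaning 25 degrees away from the camera). A panel shown correctly has its centre here and its axes along these.
- camera_stand: The inspection camera and its stand on a round foot 80 mm across; origin under the middle of the foot and the column. Fixed to the desk.
- panel: The trial panel; origin at the middle of its lower edge, 40 mm below point panel_centre; same axes. The lacquered field on its +x face, raised 0.8 mm, dark brown in three bands, covers the middle 26 mm of the width, from 6 to 63 mm above the lower edge; the 9 mm wide borders beside it, the edges and the back are bare wood.
- sand_block: Sanding block, 46 x 80 x 28 mm, on the side table at the right, in front of a tall drawer chest (0.6 m high, its front at x = 0.5, its left side at y = -0.34) that the arm must keep clear of; origin under its centre. To be left alone.
- vise: The grey vise, 58 x 106 mm, screwed onto a wooden board 24 mm thick; origin on its underside, below the middle of the panel; axes as at vise_pivot. Heights over the underside: bed 12 mm, jaws 40 mm, lever pivot 39 mm. The jaws, 46 mm wide, hold the panel's side edges in upright grooves 12 mm wide, 7 mm deep, open at the top: the freed panel stays standing and comes out straight up.
- vise_handle (a point): Middle of the black handgrip of the lever, 60 mm from the pivot: 13 mm square, 40 mm long along the lever, rounded. Moves with the lever. Axes: x along the lever's hinge axis, z along the lever to its end.
- gold_jar: Small closed jar with a gold lid, 42 mm across, 46 mm high; origin under its centre. To be left alone.

How it is judged:
On the way, in this order (a step that is already met when the one before it is completed fails the run):
1. the vise's lever is laid down open (value of joint vise_lever above 1 rad), for 0.1 s.
2. the panel is out of the vise and held in the gripper (height (world z) of panel_centre above 0.12 m and contact force between the fingers and panel above 1 N), for 0.2 s.
At the end, for the whole second after the job is handed in: Panel held by the gripper alone and at rest, centre within 20 mm of the focus point (100 mm before the lens on its axis), lacquered face to the lens and square to its axis within 0.2 rad, eyelet end up, roll within 0.2 rad; vise lever open (over 0.9 rad) (distance between panel_centre and focus below 0.02 m and angle between the x axis of panel_centre and the x axis of focus, either way round below 0.2 rad and angle between the y axis of panel_centre and the y axis of focus, either way round below 0.2 rad and angle between panel_centre's own x axis and vertical below 1.4 rad and angle between panel_centre's own z axis and vertical below 0.75 rad and contact force between the fingers and panel above 1 N and contact force between panel and camera_stand below 0.1 N and linear speed of panel below 0.02 m/s and angular speed of panel below 0.15 rad/s and value of joint vise_lever above 0.9 rad); the arm keeps its last pose, push and grip.
It fails at once if the fingers touch the lacquered face (contact force between the fingers and panel_c1 above 0.5 N).
It fails at once if the camera or its stand is knocked (contact force between any of the arm, the fingers, panel and camera_stand above 2 N).
It fails at once if a thing lying about is shifted by more than 3 cm (distance of any of sand_block, gold_jar from where it was at the start of the episode above 0.03 m).
It also fails if it takes over 48 s, if anything falls off the work surface, if the arm or the gripper's body presses on something with over 40 N, if the wrist force passes 120 N, or if a joint passes its speed limit or range.

## Working session

There is one attempt and no reset: what is moved stays moved. The work goes in short steps, Python scripts to look and compute and a tool call to move; the robot and the scene stay as the last step left them, time stands still between calls to the robot, and variables do not carry over. Pictures are saved under pics/ and viewed, about 8 in all and at most 12, crops included, and the job is handed in when it is done.

Besides the shell and the picture viewer there is one more tool, called in YAML: its name, and indented under it one key for each argument. jog_arm: Moves the arm, as the interface text tells. Its arguments: {"type":"object","properties":{"targets":{"type":"array"},"fingers":{"type":"number"}},"required":["targets"]}

```bash
mkdir -p pics; ls; cat > h.py <<'E'
import numpy as np, cv2
from plant import manip, cams
def grab(n,tag):
    c=cams.get_calibration(n); im=cams.grab_frame(n); 
    cv2.imwrite(f'pics/{tag}.png',im[:,:,::-1]); np.savez(f'pics/{tag}.npz',im=im,K=c['camera_matrix'],D=c['distortion'],T=c['cam_to_world']); return im
def load(tag): return np.load(f'pics/{tag}.npz')
def ray(c,uv):
    p=cv2.undistortPoints(np.array([[uv]],float),np.array(c['K'],float),np.array(c['D'],float))[0,0]
    T=np.array(c['T']); d=T[:3,:3]@np.array([p[0],-p[1],-1]); return T[:3,3],d/np.linalg.norm(d)
def onz(c,uv,z):
    o,d=ray(c,uv); return o+d*(z-o[2])/d[2]
def tri(rs):
    A=0;b=0
    for o,d in rs:
        M=np.eye(3)-np.outer(d,d);A=A+M;b=b+M@o
    return np.linalg.solve(A,b)
def proj(c,P):
    T=np.linalg.inv(c['T']); q=T[:3,:3]@np.array(P)+T[:3,3]; q=q*[1,-1,-1]
    return cv2.projectPoints(q[None],np.zeros(3),np.zeros(3),np.array(c['K'],float),np.array(c['D'],float))[0].ravel()
E
python3 - <<'E'
from h import *
a=grab('scene','sc0');b=grab('side','si0');w=grab('wrist','wr0')
for n in('sc0','si0','wr0'):
    c=load(n);print(n,c['T'].round(3).tolist(),c['K'].round(0).tolist(),c['D'].round(3).tolist())
cv2.imwrite('pics/v1.png',np.vstack([np.hstack([a,b])])[:,:,::-1][::1] if 0 else cv2.resize(np.vstack([a,b]),(800,600) if 0 else (480,600))[:,:,::-1])
print(manip.state())
E
```

```text
pics
sc0 [[-0.833, 0.22, -0.508, -0.063], [-0.553, -0.321, 0.769, 0.838], [0.006, 0.921, 0.389, 0.66], [0.0, 0.0, 0.0, 1.0]] [[505.0, 0.0, 322.0], [0.0, 505.0, 202.0], [0.0, 0.0, 1.0]] [-0.134, 0.0, 0.0, 0.0, 0.0]
si0 [[-0.923, 0.219, -0.317, 0.201], [-0.386, -0.52, 0.762, 0.742], [0.002, 0.826, 0.564, 0.788], [0.0, 0.0, 0.0, 1.0]] [[440.0, 0.0, 322.0], [0.0, 440.0, 188.0], [0.0, 0.0, 1.0]] [-0.11, 0.0, 0.0, 0.0, 0.0]
wr0 [[0.292, 0.909, 0.298, 0.258], [-0.957, 0.277, 0.09, -0.575], [-0.001, -0.312, 0.95, 0.371], [0.0, 0.0, 0.0, 1.0]] [[300.0, 0.0, 318.0], [0.0, 300.0, 197.0], [0.0, 0.0, 1.0]] [-0.057, 0.0, 0.0, 0.0, 0.0]
{'time': 0.15, 'joint_pos': array([-1.39601286e+00,  5.32357594e-02,  1.61400870e+00,  2.51701815e-06,
        1.47597564e+00, -1.18994035e-01]), 'joint_vel': array([ 0.00046405, -0.00319197, -0.00197326,  0.00113013, -0.00071438,
       -0.00058602]), 'joint_efforts': array([ 1.21872010e-03, -3.94240808e+01, -3.70723450e+01, -5.09867903e-05,
        4.70360712e-03,  6.68988534e-06]), 'tool_pos': array([ 0.18089962, -0.59773325,  0.2303085 ]), 'tool_rot': array([-8.13437357e-04,  9.89230921e-01,  1.46360934e-01, -2.14432461e-05]), 'contact_force': array([ 0.75836792, -0.71429181,  0.18737617]), 'ft_torque': array([-0.0580941 ,  0.01245771, -0.0703143 ]), 'gripper_width': 0.9966913595364794}
```

View pics/sc0.png

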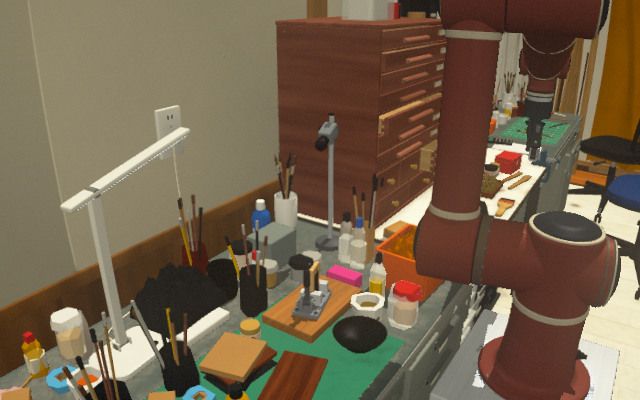

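View pics/si0.png

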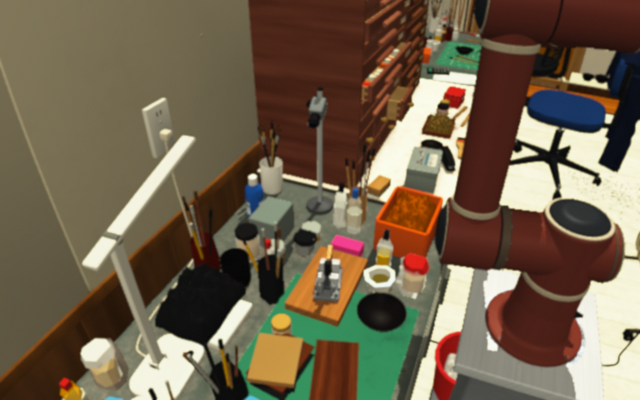

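The scene view shows the vise at about (313,300), the inspection camera at (328,135) with its foot at (330,243), and the gold jar near (250,327). In the side view the vise is at about (327,280), the head at (317,108) and the foot at (320,205). I'll zoom both.

```bash
python3 - <<'E'
from h import *
a=load('sc0')['im'];b=load('si0')['im']
f=lambda i,x,y,w,h,s:cv2.resize(i[y:y+h,x:x+w],None,fx=s,fy=s,interpolation=cv2.INTER_CUBIC)
A=f(a,265,245,100,100,4);B=f(b,285,235,100,100,4)
C=f(a,290,105,100,50,4);D=f(b,285,80,100,50,4)
cv2.imwrite('pics/v2.png',np.vstack([np.hstack([A,B]),np.hstack([C,D])])[:,:,::-1])
# foot: rough
print(onz(load('sc0'),(330,243),0),onz(load('si0'),(320,205),0),onz(load('sc0'),(313,310),.03),onz(load('si0'),(327,292),.03))
E
```

```text
[ 0.61349916 -0.23056725  0.        ] [ 0.61404319 -0.23602949  0.        ] [0.4454038  0.09851784 0.03      ] [0.4541968  0.10169641 0.03      ]
```

View pics/v2.png

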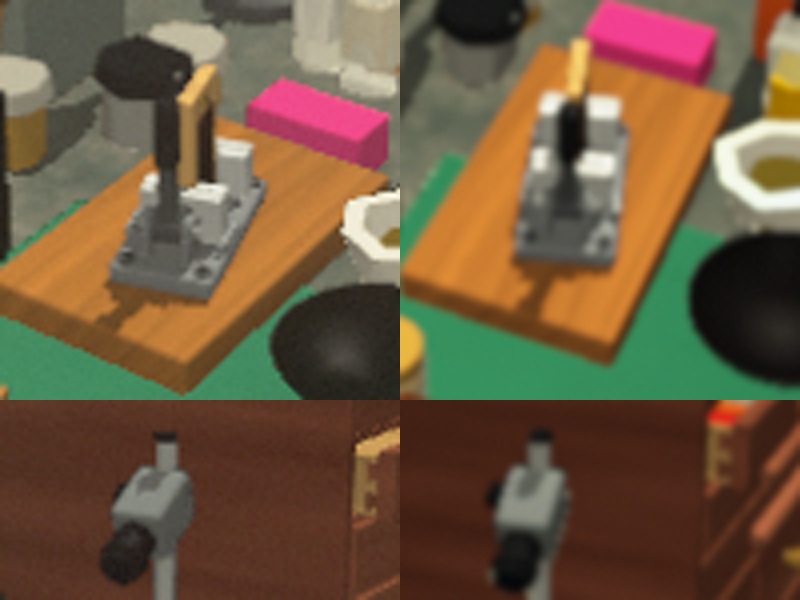

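```bash
python3 - <<'E'
from h import *
a=load('sc0');b=load('si0')
P=lambda x,y:(x/4+265,y/4+245)
Q=lambda x,y:((x-400)/4+285,y/4+235)
for p in [(112,268),(212,290),(265,182)]:print('sc',onz(a,P(*p),.036))
for p in [(518,250),(612,256),(630,125)]:print('si',onz(b,Q(*p),.036))
L=tri([ray(a,(320,145)),ray(b,(313.75,120.5))]);print('lens',L,onz(a,(320,145),.3),onz(b,(313.75,120.5),.3))
print('col',onz(a,(331.5,113.8),.38),onz(b,(320.25,88.3),.38))
print('eyelet/top of panel',tri([ray(a,P(207,68)),ray(b,Q(580,42))]))
print('handle tip',tri([ray(a,P(165,98)),ray(b,Q(572,97))]))
print('jar lid',onz(a,(250,326),.046))
E
```

```text
sc [0.47117021 0.1352333  0.036     ]
sc [0.41686426 0.12179043 0.036     ]
sc [0.44932413 0.02030715 0.036     ]
si [0.47174307 0.1327158  0.036     ]
si [0.4217989 0.1165278 0.036    ]
si [0.4488169  0.01594674 0.036     ]
lens [ 0.60804148 -0.17448619  0.30372733] [ 0.61193536 -0.17491698  0.3       ] [ 0.61143705 -0.18917188  0.3       ]
col [ 0.58793776 -0.18884381  0.38      ] [ 0.60276626 -0.21110915  0.38      ]
eyelet/top of panel [0.4742524  0.03949522 0.11189985]
handle tip [0.45365476 0.10605845 0.13336141]
jar lid [0.50446516 0.2334628  0.046     ]
```

jog_arm:
  targets:
    - [0.11,-0.14,-0.07]
    - [0.11,-0.14,-0.07]

```text
$.targets[0]: bad value
```

```bash
cat > s.py <<'E'
from h import *
s=manip.state();print(round(s['time'],2),s['tool_pos'].round(4),s['tool_rot'].round(4),s['contact_force'].round(1),round(float(s['gripper_width']),3),s['joint_pos'].round(2))
E
python3 s.py
```

```text
0.15 [ 0.1809 -0.5977  0.2303] [-8.000e-04  9.892e-01  1.464e-01 -0.000e+00] [ 0.8 -0.7  0.2] 0.997 [-1.4   0.05  1.61  0.    1.48 -0.12]
```

jog_arm:
  targets:
    - [0.11,-0.14,-0.07,0]
    - [0.11,-0.14,-0.07,0]
    - [0.11,-0.14,-0.07,0]
    - [0.11,-0.14,-0.07,0]
    - [0.11,-0.14,-0.07,0]
  fingers: 0

```text
time: 0.57
tool_pos: [0.2468, -0.4299, 0.3029]
tool_rot: [0.001, 0.989, 0.147, 0.001]
contact_force: [0.6, -0.7, 0.2]
gripper_width: 0.298
```

jog_arm:
  targets:
    - [0.115,-0.145,0,0]
    - [0.115,-0.145,0,0]
    - [0.115,-0.145,0,0]
    - [0.115,-0.145,0,0]
    - [0.115,-0.145,0,0]

```text
time: 0.98
tool_pos: [0.3146, -0.2568, 0.3013]
tool_rot: [-0.0, 0.989, 0.148, 0.001]
contact_force: [0.7, -0.9, -0.3]
gripper_width: -0.004
```

jog_arm:
  targets:
    - [0.115,-0.145,0,0]
    - [0.115,-0.145,0,0]
    - [0.115,-0.145,0,0]
    - [0.115,-0.145,0,0]
    - [0.115,-0.145,0,0]

```text
time: 1.4
tool_pos: [0.3824, -0.0845, 0.3012]
tool_rot: [-0.001, 0.989, 0.148, 0.0]
contact_force: [0.4, -0.0, 0.1]
gripper_width: -0.0
```

jog_arm:
  targets:
    - [0.115,-0.145,0,0]
    - [0.115,-0.145,0,0]
    - [0.115,-0.145,0,0]
    - [0.115,-0.145,0,0]
    - [0.115,-0.145,0,0]

```text
time: 1.82
tool_pos: [0.4503, 0.0878, 0.3008]
tool_rot: [-0.001, 0.989, 0.148, -0.0]
contact_force: [-0.2, -1.0, 0.5]
gripper_width: 0.002
```

```bash
python3 - <<'E'
from h import *
import s
a=grab('wrist','wr1')
cv2.imwrite('pics/v3.png',cv2.resize(a,None,fx=1.25,fy=1.25,interpolation=cv2.INTER_CUBIC)[:,:,::-1])
c=load('wr1');print(c['T'].round(3))
for P in [(.474,.04,.116),(.454,.106,.134)]:print(proj(c,P))
E
```

```text
1.82 [0.4503 0.0878 0.3008] [-8.000e-04  9.889e-01  1.484e-01 -1.000e-04] [-0.2 -1.   0.5] 0.002 [ 0.03 -0.39  1.89  0.    1.64  1.3 ]
[[ 0.295  0.908  0.298  0.527]
 [-0.955  0.281  0.091  0.111]
 [-0.001 -0.312  0.95   0.442]
 [ 0.     0.     0.     1.   ]]
[364.71565809 166.57528665]
[301.7465258  169.84423795]
```

View pics/v3.png

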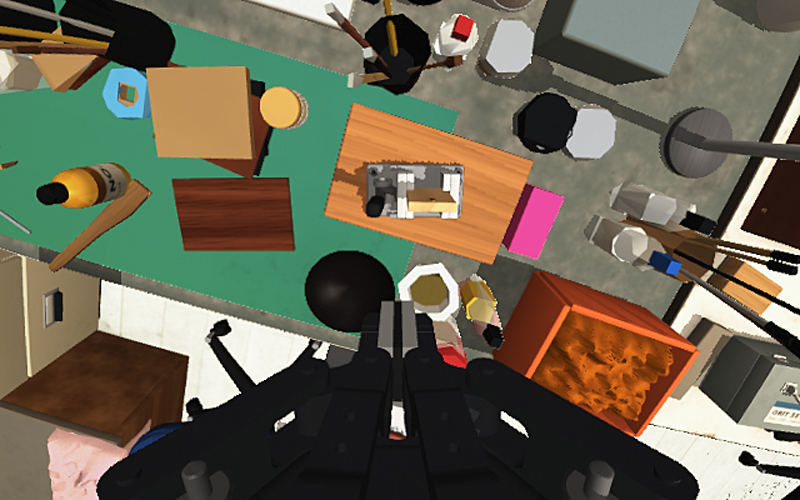

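Wrist view: the vise base spans about (365..464, 165..218) in the 1.25x picture, with the lever tip at about (374,205) and the panel top at about (408..456, 190..212). I'll zoom for exact numbers, and the vise appears aligned with the tool already.

```bash
python3 - <<'E'
from h import *
a=load('wr1')['im']
cv2.imwrite('pics/v4.png',cv2.resize(a[120:190,280:380],None,fx=8,fy=8,interpolation=cv2.INTER_CUBIC)[:,:,::-1])
E
```

```text
(no output)
```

View pics/v4.png

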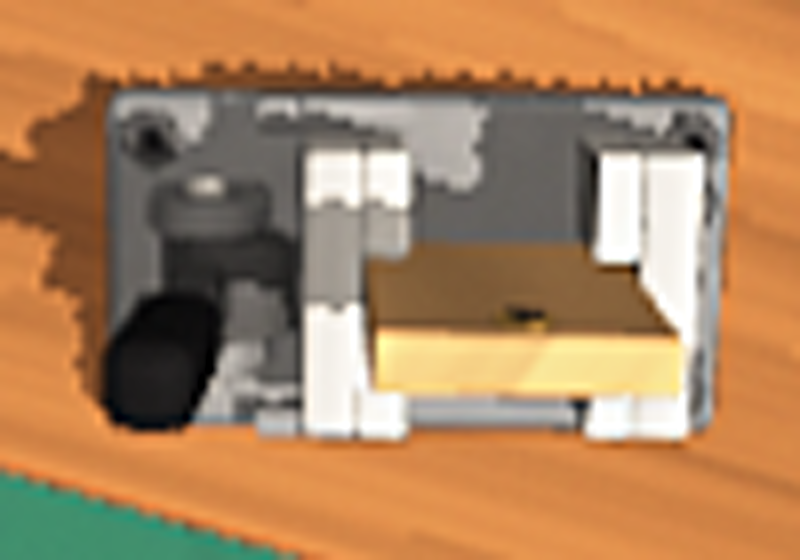

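```bash
python3 - <<'E'
from h import *
c=load('wr1');f=lambda x,y,z:onz(c,(280+x/8,120+y/8),z)
pc=[f(*p,.116) for p in[(372,330),(678,330),(682,395),(375,395)]]
for p in pc:print(p.round(4))
m=np.mean(pc,0);print('panel top mid',m,'w',np.linalg.norm(pc[0]-pc[1]),np.linalg.norm(pc[1]-pc[2]))
d=pc[1]-pc[0]+pc[2]-pc[3];print('az y_v',np.degrees(np.arctan2(d[1],d[0])))
b=[f(*p,.036) for p in[(108,95),(728,100),(712,427)]]
for p in b:print('base',p.round(4))
d=b[1]-b[0];print('az',np.degrees(np.arctan2(d[1],d[0])),np.linalg.norm(d),np.linalg.norm(b[2]-b[1]))
print('lever tip',f(155,385,.134),f(155,385,.143))
R=c['T'][:3,:3];print('tool az y',np.degrees(np.arctan2(R[1,0],R[0,0])))
E
```

```text
[0.4671 0.0824 0.116 ]
[0.4797 0.042  0.116 ]
[0.4712 0.0383 0.116 ]
[0.4585 0.0792 0.116 ]
panel top mid [0.46911568 0.06046953 0.116     ] w 0.042253670584313806 0.009229544893899749
az y_v -72.73840534555463
base [0.4773 0.1296 0.036 ]
base [0.5073 0.0304 0.036 ]
base [0.4537 0.0136 0.036 ]
az -73.19736263291291 0.10361380015911131 0.05617780126327585
lever tip [0.45503802 0.10889662 0.134     ] [0.45714178 0.10894989 0.143     ]
tool az y -72.81418921473816
```

jog_arm:
  targets:
    - [0.01,0.01,0.03,0]
    - [0.01,0.01,0.07,0]
    - [0.01,0.01,0.11,0]
    - [0.01,0.01,0.15,0]
    - [0.01,0.01,0.18,0]

```text
time: 2.28
tool_pos: [0.4604, 0.077, 0.1175]
tool_rot: [-0.0, 0.989, 0.146, -0.002]
contact_force: [0.2, -0.4, -0.7]
gripper_width: -0.001
```

jog_arm:
  targets:
    - [0,-0.003,0,0]
    - [0,-0.006,0,0]
    - [0,-0.009,0,0]
    - [0,-0.014,0.001,0]
    - [0,-0.018,0.003,0]

```text
time: 2.7
tool_pos: [0.4577, 0.0947, 0.1191]
tool_rot: [0.0, 0.989, 0.146, 0.001]
contact_force: [-0.0, -1.6, 0.9]
gripper_width: 0.001
```

jog_arm:
  targets:
    - [0,-0.012,0.004,0]
    - [0,-0.024,0.01,0]
    - [0,-0.033,0.017,0]
    - [0,-0.041,0.025,0]
    - [0,-0.047,0.032,0]

```text
time: 3.12
tool_pos: [0.4452, 0.1405, 0.0882]
tool_rot: [-0.0, 0.989, 0.147, 0.002]
contact_force: [0.1, 0.4, 7.3]
gripper_width: 0.005
```

jog_arm:
  targets:
    - [0,-0.002,0.002,0]
    - [0,-0.004,0.005,0]
    - [0,-0.005,0.007,0]
    - [0,-0.006,0.009,0]
    - [0,-0.006,0.009,0]

```text
time: 3.53
tool_pos: [0.4432, 0.146, 0.0791]
tool_rot: [-0.0, 0.989, 0.146, 0.002]
contact_force: [0.1, 1.3, 6.7]
gripper_width: 0.001
```

jog_arm:
  targets:
    - [0,-0.001,0.002,0]
    - [0,-0.002,0.005,0]
    - [0,-0.002,0.007,0]
    - [0,-0.002,0.008,0]
    - [0,-0.002,0.008,0]

```text
time: 3.95
tool_pos: [0.4439, 0.1468, 0.0776]
tool_rot: [0.001, 0.989, 0.147, 0.001]
contact_force: [-19.7, -7.4, 43.8]
gripper_width: -0.001
```

jog_arm:
  targets:
    - [0,0.002,-0.03,0]
    - [0,0.002,-0.07,0]
    - [0,0.03,-0.1,0]
    - [0,0.06,-0.13,0]
    - [0,0.09,-0.14,0]
  fingers: 0.1

```text
time: 4.37
tool_pos: [0.4694, 0.0605, 0.2149]
tool_rot: [0.001, 0.989, 0.147, 0.004]
contact_force: [1.2, 0.1, 0.3]
gripper_width: 0.095
```

jog_arm:
  targets:
    - [0,0,0,0]
    - [0,0,0,0]
    - [0,0,0,0]
    - [0,0,0,0]
  fingers: 0.95

```text
time: 4.7
tool_pos: [0.4662, 0.0618, 0.2077]
tool_rot: [-0.0, 0.989, 0.147, -0.001]
contact_force: [0.6, 0.7, -0.1]
gripper_width: 0.663
```

```bash
python3 - <<'E'
from h import *
import s
a=grab('wrist','wr2');b=grab('scene','sc2')
A=cv2.resize(a[60:210,230:410],None,fx=4.4,fy=4,interpolation=cv2.INTER_CUBIC)[:600,:400*2]
A=cv2.resize(a[80:205,240:400],(800,625),interpolation=cv2.INTER_CUBIC)[:600]
cv2.imwrite('pics/v5.png',A[:,:,::-1])
c=load('wr2');print(proj(c,(.469,.0605,.116)))
cv2.imwrite('pics/v5b.png',cv2.resize(b[230:350,250:400],(750,600),interpolation=cv2.INTER_CUBIC)[:,:,::-1])
E
```

```text
4.7 [0.4662 0.0618 0.2077] [-4.000e-04  9.892e-01  1.469e-01 -1.400e-03] [ 0.6  0.7 -0.1] 0.663 [-0.03 -0.31  1.99  0.    1.47  1.25]
[319.42284577 198.15847743]
```

View pics/v5.png

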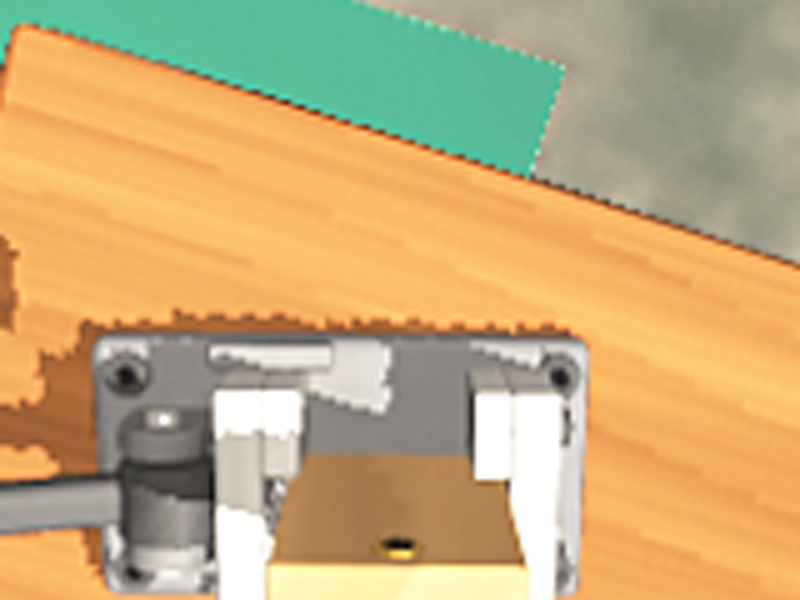

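jog_arm:
  targets:
    - [0.002,0.002,0.01,0]
    - [0.002,0.002,0.04,0]
    - [0.002,0.002,0.07,0]
    - [0.002,0.002,0.1,0]
    - [0.002,0.002,0.13,0]
  fingers: 0.95

```text
time: 5.22
tool_pos: [0.4692, 0.0601, 0.077]
tool_rot: [-0.0, 0.989, 0.147, -0.0]
contact_force: [0.6, -0.0, -0.7]
gripper_width: 0.949
```

jog_arm:
  targets:
    - [0,0,0,0]
    - [0,0,0,0]
    - [0,0,0,0]
    - [0,0,0,0]
    - [0,0,0,0]
  fingers: 0.3

```text
time: 5.63
tool_pos: [0.4709, 0.0615, 0.0817]
tool_rot: [-0.002, 0.989, 0.146, 0.002]
contact_force: [-2.3, 6.3, -0.3]
gripper_width: 0.499
```

jog_arm:
  targets:
    - [0,0,0,0]
    - [0,0,-0.004,0]
    - [0,0,-0.009,0]
    - [0,0,-0.014,0]
    - [0,0,-0.019,0]

```text
time: 6.05
tool_pos: [0.4702, 0.061, 0.1001]
tool_rot: [-0.002, 0.989, 0.146, 0.001]
contact_force: [-1.1, 4.8, -3.2]
gripper_width: 0.499
```

jog_arm:
  targets:
    - [0,0,0,0]
    - [0,0,0,0]

```text
time: 6.22
tool_pos: [0.4707, 0.0611, 0.1011]
tool_rot: [-0.002, 0.989, 0.146, 0.001]
contact_force: [-2.7, 6.4, 1.2]
gripper_width: 0.502
```

```bash
python3 - <<'E'
from h import *
import s
a=grab('scene','sc3');b=grab('side','si3')
A=cv2.resize(a[235:330,255:365],None,fx=4,fy=4,interpolation=cv2.INTER_CUBIC)[:400,:400];B=cv2.resize(b[235:335,285:385],None,fx=4,fy=4,interpolation=cv2.INTER_CUBIC)[:380]
cv2.imwrite('pics/v6.png',np.hstack([A[:380],B])[:,:,::-1])
E
```

```text
6.22 [0.4707 0.0611 0.1011] [-0.0016  0.9892  0.1463  0.0014] [-2.7  6.4  1.2] 0.502 [-0.03 -0.2   2.08  0.    1.26  1.25]
```

View pics/v6.png

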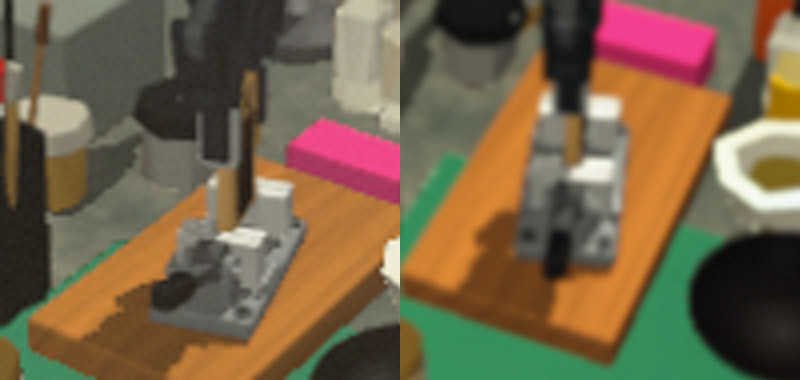

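The panel is gripped, the lever is down at about (175,290), and the panel top rose by 9 px (≈19 mm), so about 9 mm remains in the grooves. The tool can't tilt, so I'll pivot the panel about the grip axis using the groove edge.

jog_arm:
  targets:
    - [0.003,0,0,0]
    - [0.006,0,0,0]
    - [0.009,0,0,0]
    - [0.012,0,0,0]
    - [0.014,0,0,0]

```text
time: 6.73
tool_pos: [0.4809, 0.0645, 0.0994]
tool_rot: [-0.001, 0.989, 0.147, -0.003]
contact_force: [-12.7, 2.0, 4.6]
gripper_width: 0.5
```

jog_arm:
  targets:
    - [0.003,0,0,0]
    - [0.006,0,0,0]
    - [0.009,0,0,0]
    - [0.012,0,0,0]
    - [0.013,0,0,0]

```text
time: 7.15
tool_pos: [0.4921, 0.0679, 0.0977]
tool_rot: [-0.001, 0.989, 0.146, -0.005]
contact_force: [-11.9, 0.6, -0.9]
gripper_width: 0.505
```

```bash
python3 - <<'E'
from h import *
import s
a=grab('scene','sc4');b=grab('side','si4')
A=cv2.resize(a[225:325,265:365],None,fx=4,fy=4,interpolation=cv2.INTER_CUBIC);B=cv2.resize(b[225:325,285:385],None,fx=4,fy=4,interpolation=cv2.INTER_CUBIC)
cv2.imwrite('pics/v7.png',np.hstack([A,B])[:,:,::-1])
E
```

```text
7.15 [0.4921 0.0679 0.0977] [-0.001   0.9892  0.1465 -0.005 ] [-11.9   0.6  -0.9] 0.505 [-0.01 -0.13  2.02  0.    1.26  1.26]
```

View pics/v7.png

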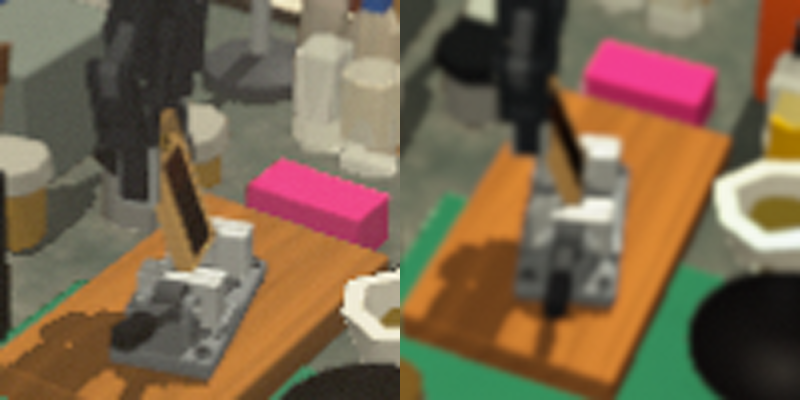

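Both views show the panel leaning back in the grip: its near edge runs from (165,113) to (190,262) in the scene crop and from (552,85) to (572,200) in the side crop. I'll measure the tilt.

```bash
python3 - <<'E'
from h import *
a=load('sc4');b=load('si4')
P=lambda x,y:(x/4+265,y/4+225);Q=lambda x,y:((x-400)/4+285,y/4+225)
yv=np.array([.292,-.956,0]);yv/=np.linalg.norm(yv);tx=np.array([-yv[1],yv[0],0])
# intersect rays with plane y_v = -22 mm from panel centre (near edge face)
o0=np.array([.469,.0605,0])-.022*yv
def pl(c,uv):
    o,d=ray(c,uv);q=o+d*((o0-o)@yv)/(d@yv);return np.array([(q-o0)@tx,q[2]])
for c,t,m in((a,P(170,113),P(190,262)),(b,Q(553,83),Q(572,200))):
    u,v=pl(c,t),pl(c,m);d=u-v;print(u,v,np.degrees(np.arctan2(d[0],d[1])))
E
```

```text
[0.00706505 0.15392345] [-0.00368145  0.06467468] 6.865960995868337
[0.00906125 0.15068809] [-0.00214047  0.06276722] 7.260753952962865
```

```bash
python3 - <<'E'
from h import *
a=load('sc4');b=load('si4')
P=lambda x,y:(x/4+265,y/4+225);Q=lambda x,y:((x-400)/4+285,y/4+225)
yv=np.array([.292,-.956,0]);yv/=np.linalg.norm(yv);tx=np.array([-yv[1],yv[0],0])
def pl(c,uv,s):
    o0=np.array([.469,.0605,0])+s*yv
    o,d=ray(c,uv);q=o+d*((o0-o)@yv)/(d@yv);return np.array([(q-o0)@tx,q[2]])
for c,t,m in((a,P(175,113),P(213,240)),(b,Q(556,83),Q(585,172))):
    u,v=pl(c,t,.022),pl(c,m,.022);d=u-v;print(u,v,np.degrees(np.arctan2(d[0],d[1])))
z=[]
for n,(x,y) in(('sc4',(265,225)),('si4',(285,225))):
    im=load(n)['im'];z.append(cv2.resize(im[y:y+60,x+15:x+65],None,fx=8,fy=10,interpolation=cv2.INTER_CUBIC))
cv2.imwrite('pics/v8.png',np.hstack(z)[:,:,::-1])
E
```

```text
[0.01871378 0.12900492] [-0.00319181  0.0519068 ] 15.861231303154497
[0.01145594 0.11125527] [-0.0062273  0.0420389] 14.331242757446566
```

View pics/v8.png

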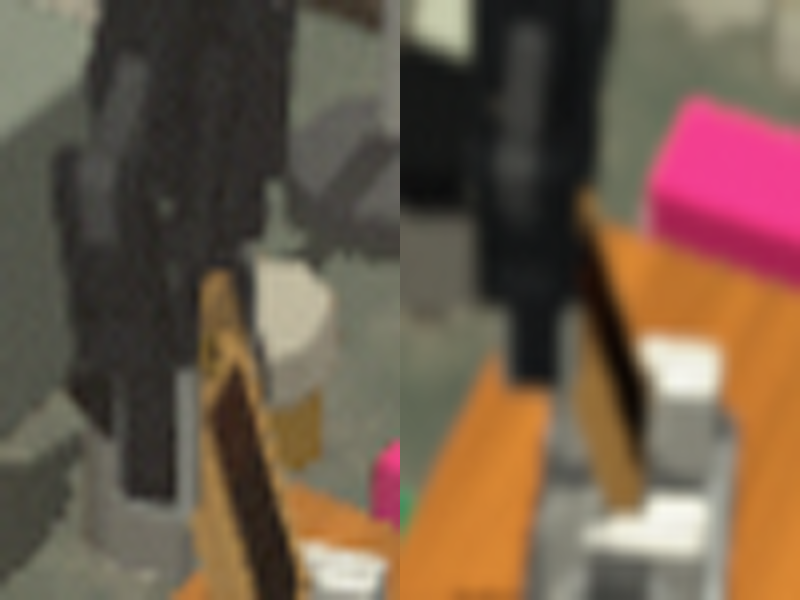

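The lean measures about 15° in both views, short of the 25° needed. I'll push 10 mm further.

jog_arm:
  targets:
    - [0.002,0,0,0]
    - [0.004,0,0.001,0]
    - [0.006,0,0.001,0]
    - [0.008,0,0.002,0]
    - [0.01,0,0.002,0]

```text
time: 7.67
tool_pos: [0.5018, 0.0706, 0.0958]
tool_rot: [-0.001, 0.989, 0.146, -0.005]
contact_force: [-9.6, 0.8, -1.6]
gripper_width: 0.501
```

```bash
python3 - <<'E'
from h import *
import s
a=grab('scene','sc5');b=grab('side','si5')
yv=np.array([.292,-.956,0]);yv/=np.linalg.norm(yv);tx=np.array([-yv[1],yv[0],0])
for n,(x0,y0,x1,y1) in {'sc4':(285,255,325,295),'si4':(305,240,340,280),'sc5':(285,255,325,295),'si5':(305,240,340,280)}.items():
    c=load(n);im=c['im'].astype(int);r,g,bl=im[y0:y1,x0:x1].transpose(2,0,1)
    m=((r-bl>12)&(r<95)&(r>35)).astype(np.uint8)   # dark brown lacquer
    k,l,st,ce=cv2.connectedComponentsWithStats(m,connectivity=4);i=1+st[1:,4].argmax();ys,xs=np.nonzero(l==i)
    # midline of lacquer as a line x(y)
    rows=np.unique(ys);mid=[xs[ys==q].mean() for q in rows];p=np.polyfit(rows,mid,1)
    def pl(uv):
        o0=np.array([.469,.0605,0]);o,d=ray(c,uv);q=o+d*((o0-o)@yv)/(d@yv);return np.array([(q-o0)@tx,q[2]])
    u=pl((x0+np.polyval(p,rows[0]),y0+rows[0]));v=pl((x0+np.polyval(p,rows[-1]),y0+rows[-1]));d=u-v
    print(n,st[i],u.round(4),v.round(4),'tilt',np.degrees(np.arctan2(d[0],d[1])).round(1))
E
```

```text
7.67 [0.5018 0.0706 0.0958] [-8.000e-04  9.892e-01  1.464e-01 -4.700e-03] [-9.6  0.8 -1.6] 0.501 [-0.01 -0.1   2.    0.    1.25  1.27]
sc4 [ 21   7  11  26 124] [0.0137 0.12  ] [-0.0016  0.0597] tilt 14.2
si4 [16 15 10 17 37] [0.0122 0.1028] [-0.0066  0.054 ] tilt 21.1
sc5 [ 18   7  14  26 135] [0.0214 0.1187] [-0.0014  0.0597] tilt 21.1
si5 [11  2 11 21 66] [0.0267 0.1406] [0.0098 0.0813] tilt 15.9
```

jog_arm:
  targets:
    - [0.003,0,0,0]
    - [0.003,0,-0.01,0]
    - [0.003,0,-0.03,0]
    - [0.003,0,-0.06,0]
    - [0.003,0,-0.09,0]

```text
time: 8.18
tool_pos: [0.5088, 0.071, 0.1894]
tool_rot: [0.001, 0.989, 0.146, 0.001]
contact_force: [0.7, 0.3, 0.7]
gripper_width: 0.5
```

jog_arm:
  targets:
    - [0,0,-0.02,-5]
    - [0,0,-0.04,-10]
    - [0,0,-0.06,-16]
    - [0,0,-0.08,-23]
    - [0,0,-0.09,-30]

```text
time: 8.6
tool_pos: [0.5102, 0.071, 0.283]
tool_rot: [0.002, 0.916, 0.4, 0.004]
contact_force: [-0.9, -0.3, 0.0]
gripper_width: 0.499
```

jog_arm:
  targets:
    - [0,0,0,-7]
    - [0,0,0,-14]
    - [0,0,0,-21]
    - [0,0,0,-28]
    - [0,0,0,-35]

```text
time: 9.02
tool_pos: [0.5092, 0.071, 0.2797]
tool_rot: [0.002, 0.754, 0.657, 0.002]
contact_force: [0.0, -0.6, -0.3]
gripper_width: 0.5
```

jog_arm:
  targets:
    - [0,0,0,-6]
    - [0,0,0,-9]
    - [0,0,0,-9]

```text
time: 9.27
tool_pos: [0.5092, 0.071, 0.2795]
tool_rot: [0.002, 0.702, 0.712, 0.002]
contact_force: [-0.1, -0.4, -0.4]
gripper_width: 0.503
```

```bash
python3 - <<'E'
from h import *
import s
a=grab('scene','sc6');b=grab('side','si6');w=grab('wrist','wr6')
f=lambda i,x,y,w,h,s:cv2.resize(i[y:y+h,x:x+w],None,fx=s,fy=s,interpolation=cv2.INTER_CUBIC)
c=load('sc6');print([proj(load(n),manip.state()['tool_pos']).round() for n in('sc6','si6')])
p=[proj(load(n),manip.state()['tool_pos']).round().astype(int) for n in('sc6','si6')]
t=np.hstack([f(i,max(q[0]-33,0),max(q[1]-35,0),67,100,4) for i,q in((a,p[0]),(b,p[1]))])
print([(max(q[0]-33,0),max(q[1]-35,0)) for q in p])
w2=f(w,210,0,430,320,.62) 
W=np.full((400,264,3),0,np.uint8);W[:198,:264]=w2[:198,:264];
cv2.imwrite('pics/v9.png',np.hstack([t,W])[:,:,::-1])
E
```

```text
9.27 [0.5092 0.071  0.2795] [0.0021 0.7017 0.7125 0.0017] [-0.1 -0.4 -0.4] 0.503 [-0.01 -0.24  1.81 -0.    1.57 -0.02]
[array([295., 192.]), array([309., 190.])]
[(np.int64(262), np.int64(157)), (np.int64(276), np.int64(155))]
```

View pics/v9.png

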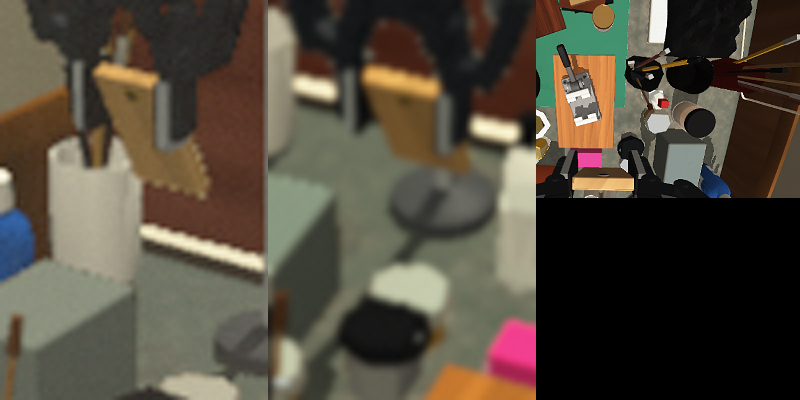

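The picture shows the panel held and leaning, with its wooden back towards both room cameras. Back-face corners in the scene crop: (97,77), (158,90), (147,183), (208,196). In the side crop they are (363,82), (440,99), (393,152), (468,173).

```bash
python3 - <<'E'
from h import *
a=load('sc6');b=load('si6')
P=lambda x,y:(x/4+262,y/4+157);Q=lambda x,y:((x-268)/4+276,y/4+155)
S=[(97,77),(158,90),(147,183),(208,196)];D=[(363,82),(440,99),(393,152),(468,173)]
X=[tri([ray(a,P(*s)),ray(b,Q(*d))]) for s,d in zip(S,D)]
for x in X:print(x.round(4))
X=np.array(X);up=(X[0]+X[1]-X[2]-X[3])/2;w=(X[1]+X[3]-X[0]-X[2])/2
print('len',np.linalg.norm(up),np.linalg.norm(w),up,w,'tilt',np.degrees(np.arctan2(np.hypot(*up[:2]),up[2])),'ctr back',X.mean(0))
# model fit: known size, tool centre plane x; free tilt t, centre (y,z), least squares on all 8 pixels
from scipy.optimize import least_squares
def model(p):
    x,y,z,t,ps=p;u=np.array([0,np.sin(t),np.cos(t)]);n=np.array([0,-np.cos(t),np.sin(t)])
    wv=np.array([-1,0,0]) 
    c,s=np.cos(ps),np.sin(ps);R=np.array([[c,-s,0],[s,c,0],[0,0,1]]);u,n,wv=R@u,R@n,R@wv
    C=np.array([x,y,z])-.0045*n
    return [C+wv*k*.022+u*j*.04 for j,k in((1,-1),(1,1),(-1,-1),(-1,1))]
def res(p):
    r=[]
    for M,s,d in zip(model(p),S,D):r+=list(proj(a,M)-P(*s))+list(proj(b,M)-Q(*d))
    return r
r=least_squares(res,[.509,.06,.27,.4,0]);print(r.x,np.degrees(r.x[3:]),np.abs(r.fun).max())
# column & lens from initial pics
for n,(r0,r1,x0,x1),(lx0,ly0,lx1,ly1) in(('sc0',(160,232,322,342),(312,130,332,156)),('si0',(130,195,310,332),(303,105,325,132))):
    c=load(n);im=c['im'].astype(int);q=[]
    for row in range(r0,r1,4):
        t=im[row,x0:x1];m=np.nonzero((t[:,0]-t[:,2]<18)&(t.sum(1)>180))[0];q.append((row,x0+m.mean() if len(m) else 0,len(m)))
    print(n,[(i,round(float(j),1),k) for i,j,k in q])
    t=im[ly0:ly1,lx0:lx1];m=(t.max(2)<45);ys,xs=np.nonzero(m);print('lens blob',lx0+xs.min(),lx0+xs.max(),ly0+ys.min(),ly0+ys.max(),lx0+xs.mean(),ly0+ys.mean(),m.sum())
E
```

```text
[0.5288 0.0718 0.3084]
[0.4838 0.0801 0.314 ]
[0.5374 0.0187 0.229 ]
[0.4862 0.0346 0.2395]
len 0.09155645559930484 0.05023264323766903 [-0.0054645   0.0493285   0.07693779] [-0.0481061   0.01205457  0.00798807] tilt 32.8248408943682 ctr back [0.50904875 0.05131021 0.27272352]
[ 0.50884337  0.04735427  0.27505695  0.50098981 -0.03898239] [28.70460167 -2.23352614] 1.5805208893254417
sc0 [(160, 330.5, 4), (164, 330.5, 4), (168, 330.5, 4), (172, 330.5, 4), (176, 330.0, 5), (180, 330.5, 4), (184, 330.5, 4), (188, 330.5, 4), (192, 330.5, 4), (196, 330.5, 4), (200, 330.5, 4), (204, 330.0, 5), (208, 330.0, 5), (212, 330.5, 4), (216, 330.5, 4), (220, 330.0, 3), (224, 329.5, 4), (228, 327.0, 11)]
lens blob 316 328 136 150 321.53982300884957 143.56637168141594 113
si0 [(130, 319.5, 4), (134, 319.5, 4), (138, 319.5, 4), (142, 319.5, 4), (146, 319.5, 4), (150, 319.5, 4), (154, 319.5, 4), (158, 319.5, 4), (162, 320.0, 3), (166, 320.0, 3), (170, 320.0, 3), (174, 320.0, 3), (178, 320.0, 3), (182, 320.0, 3), (186, 319.0, 3), (190, 316.5, 14), (194, 318.6, 16)]
lens blob 307 320 105 127 313.5878378378378 119.43243243243244 148
```

```bash
python3 - <<'E'
from h import *
from scipy.optimize import least_squares
a=load('sc0');b=load('si0')
for n,x0,y0,x1,y1 in(('sc0',312,132,334,154),('si0',303,110,325,132)):
    m=(load(n)['im'][y0:y1,x0:x1].max(2)<55)
    print(n,x0,y0);print('\n'.join(''.join('#' if k else '.' for k in r) for r in m))
def fit(ls,ld):
    def res(p):
        x,y,th=p;u=np.array([np.cos(th),np.sin(th)]);r=[]
        r+=list(proj(a,(x,y,.3))-ls)+list(proj(b,(x,y,.3))-ld)
        c=np.array([x,y])-.07*u
        for z in(.1,.2):r+=[proj(a,(*c,z))[0]-330.4,proj(b,(*c,z))[0]-319.6]
        return r
    r=least_squares(res,[.61,-.18,1.57]);print('lens',r.x[:2],'look az',np.degrees(r.x[2]),'col',r.x[:2]-.07*np.array([np.cos(r.x[2]),np.sin(r.x[2])]),r.fun.round(1))
fit((320.5,146.2),(313.2,123.2));fit((320,145),(313.7,120.5))
w=load('wr1');print('foot wr1',onz(w,(557,113.6),.0),onz(w,(557,113.6),.01),'scene',onz(a,(330,243),.01),onz(b,(320,205),.01))
E
```

```text
sc0 312 132
......................
......................
......................
......................
.........#####........
........#######.......
.......####.####......
.......###...####.....
......###...#####.....
....#############.....
....#############.....
....############......
....###########.......
...############.......
...############.......
....###########.......
....##########........
.....#######..........
.......###............
......................
......................
......................
si0 303 110
......................
......................
......................
.......#########......
.......##########.....
......############....
......#############...
......#############...
......############....
.....#############....
.....############.....
.....###########......
.....###########......
......##########......
......##########......
......#########.......
......########........
.......######.........
........####..........
......................
......................
......................
lens [ 0.60578026 -0.16992292] look az 100.09616357205445 col [ 0.61805132 -0.23883896] [ 0.4 -0.3 -0.5  0.8  0.3 -0.5  0.8 -0.6]
lens [ 0.61137142 -0.18011168] look az 99.93989571901115 col [ 0.62345447 -0.24906093] [ 1.3 -0.4 -1.4  1.4  0.6 -0.8  1.1 -0.9]
foot wr1 [ 0.61740252 -0.23227548  0.        ] [ 0.61535766 -0.22451486  0.01      ] scene [ 0.60323982 -0.21437742  0.01      ] [ 0.60880061 -0.22361576  0.01      ]
```

jog_arm:
  targets:
    - [-0.02,0.015,0,-2]
    - [-0.04,0.03,0.004,-5]
    - [-0.06,0.045,0.008,-8]
    - [-0.08,0.06,0.013,-10]
    - [-0.095,0.075,0.017,-10]

```text
time: 9.83
tool_pos: [0.5854, -0.0243, 0.2597]
tool_rot: [0.001, 0.637, 0.77, 0.0]
contact_force: [0.1, 0.4, -0.3]
gripper_width: 0.505
```

jog_arm:
  targets:
    - [0,0,0,0]
    - [0,0,0,0]

```text
time: 10.0
tool_pos: [0.5847, -0.0233, 0.2592]
tool_rot: [-0.0, 0.638, 0.77, -0.0]
contact_force: [0.3, 0.1, -0.5]
gripper_width: 0.499
```

```bash
python3 - <<'E'
from h import *
import s
a=grab('scene','sc7');b=grab('side','si7')
f=lambda i,x,y,w,h,s:cv2.resize(i[y:y+h,x:x+w],None,fx=s,fy=s,interpolation=cv2.INTER_CUBIC)
cv2.imwrite('pics/v10.png',np.hstack([f(a,275,100,80,100,5),f(b,275,90,80,100,5)])[:,:,::-1])
E
```

```text
10.0 [ 0.5847 -0.0233  0.2592] [-4.00e-04  6.38e-01  7.70e-01 -1.00e-04] [ 0.3  0.1 -0.5] 0.499 [-0.17 -0.06  1.68  0.    1.52 -0.35]
```

View pics/v10.png

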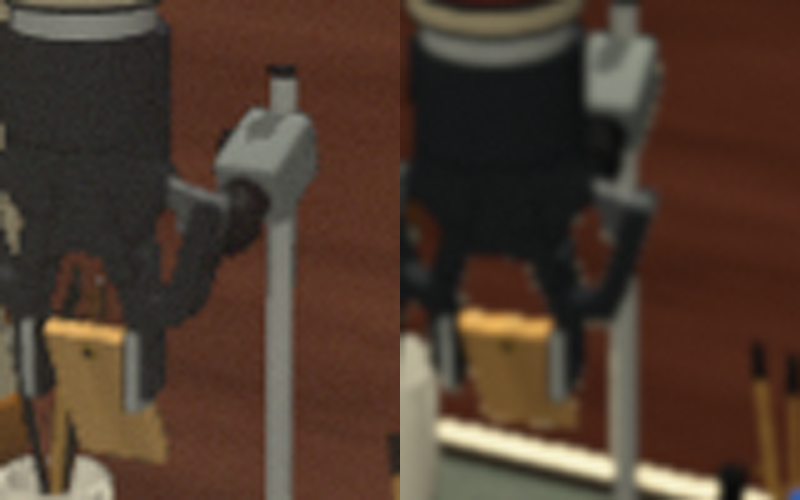

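```bash
cat > fit.py <<'E'
from h import *
from scipy.optimize import least_squares
def fit(a,b,S,D,x0):
    def model(p):
        x,y,z,t,ps=p;u=np.array([0,np.sin(t),np.cos(t)]);n=np.array([0,-np.cos(t),np.sin(t)]);w=np.array([-1,0,0])
        c,s=np.cos(ps),np.sin(ps);R=np.array([[c,-s,0],[s,c,0],[0,0,1]]);u,n,w=R@u,R@n,R@w
        C=np.array([x,y,z])-.0045*n
        return [C+w*k*.022+u*j*.04 for j,k in((1,-1),(1,1),(-1,-1),(-1,1))]
    def res(p):
        r=[]
        for M,s,d in zip(model(p),S,D):r+=list(proj(a,M)-s)+list(proj(b,M)-d)
        return r
    r=least_squares(res,x0);print('centre',r.x[:3].round(4),'tilt,yaw',np.degrees(r.x[3:]).round(1),'res',r.fun.round(1));return r.x
E
python3 - <<'E'
from fit import *
a=load('sc7');b=load('si7')
P=lambda x,y:(x/5+275,y/5+100);Q=lambda x,y:((x-400)/5+275,y/5+90)
S=[P(*q) for q in[(48,336),(125,346),(85,450),(164,461)]];D=[Q(*q) for q in[(460,330),(551,340),(483,414),(577,428)]]
x=fit(a,b,S,D,[.585,-.05,.25,.45,.17])
F=np.array([.5905,-.082,.258]);d=F-x[:3];t=np.radians(100.7);print('delta tool x,y,z',d[:2]@[np.cos(t),np.sin(t)],d[:2]@[np.sin(t),-np.cos(t)],-d[2])
E
```

```text
centre [ 0.5866 -0.0433  0.2566] tilt,yaw [29.   9.9] res [-0.8 -0.7 -1.   0.2  1.4 -0.1 -0.2  0.4  0.1 -0.5  0.3  0.6  1.1  0.2
 -0.8  0. ]
delta tool x,y,z -0.0387333216994406 -0.003305536977116845 -0.0013642375364954495
```

jog_arm:
  targets:
    - [-0.01,-0.001,0,0]
    - [-0.02,-0.002,0,0]
    - [-0.03,-0.003,-0.001,0]
    - [-0.037,-0.003,-0.001,0]
    - [-0.038,-0.003,-0.001,0]

```text
time: 10.52
tool_pos: [0.5889, -0.0622, 0.2606]
tool_rot: [0.0, 0.638, 0.77, -0.0]
contact_force: [0.5, -0.5, -0.2]
gripper_width: 0.499
```

jog_arm:
  targets:
    - [0,0,0,0]
    - [0,0,0,0]
    - [0,0,0,0]

```text
time: 10.77
tool_pos: [0.5887, -0.0604, 0.2603]
tool_rot: [-0.0, 0.637, 0.771, 0.0]
contact_force: [-0.2, -0.4, -0.8]
gripper_width: 0.497
```

```bash
python3 - <<'E'
from h import *
import s
a=grab('scene','sc8');b=grab('side','si8')
f=lambda i,x,y,w,h,s:cv2.resize(i[y:y+h,x:x+w],None,fx=s,fy=s,interpolation=cv2.INTER_CUBIC)
cv2.imwrite('pics/v11.png',np.hstack([f(a,275,105,80,100,5),f(b,275,95,80,100,5)])[:,:,::-1])
F=(.5905,-.082,.258);L=(.6062,-.1712,.3)
for n in('sc8','si8'):c=load(n);print(proj(c,F),proj(c,L))
E
```

```text
10.77 [ 0.5887 -0.0604  0.2603] [-1.000e-04  6.371e-01  7.708e-01  0.000e+00] [-0.2 -0.4 -0.8] 0.497 [-0.23 -0.04  1.66  0.    1.52 -0.42]
[305.61476299 172.71905371] [321.08422851 145.72239076]
[303.99121707 155.954263  ] [312.79771465 123.72889914]
```

View pics/v11.png

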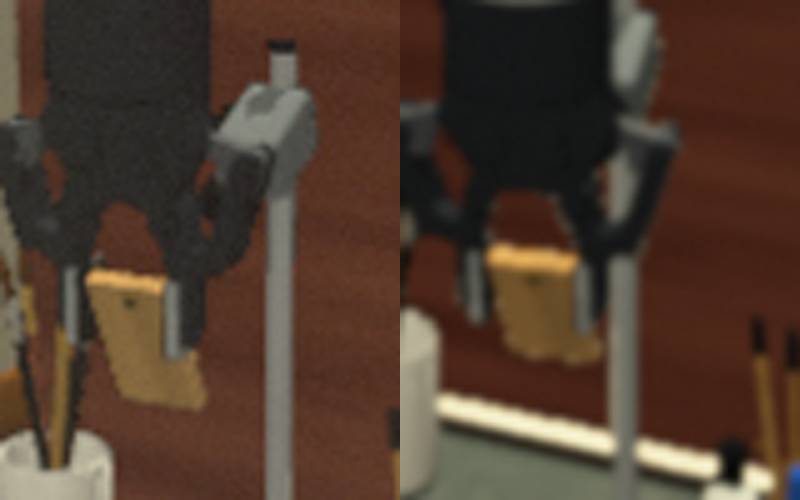

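The picture shows the back-face centre at about (147,340) in the scene crop and (545,308) in the side crop. The projected focus point falls at (153,338) and (545,305), so they match to about a pixel. Handing in.

```bash
python3 -c "
from fit import *
import s
P=lambda x,y:(x/5+275,y/5+105);Q=lambda x,y:((x-400)/5+275,y/5+95)
fit(load('sc8'),load('si8'),[P(*q) for q in[(90,285),(165,294),(127,398),(203,409)]],[Q(*q) for q in[(490,263),(578,272),(511,352),(602,364)]],[.59,-.08,.25,.45,.17])
print(manip.job_done())"
```

```text
10.87 [ 0.5887 -0.0603  0.2602] [-1.000e-04  6.370e-01  7.708e-01  0.000e+00] [ 0.3 -0.4 -1.9] 0.503 [-0.23 -0.04  1.66  0.    1.52 -0.42]
centre [ 0.5884 -0.0783  0.2589] tilt,yaw [28.2  8.6] res [-0.6 -0.9 -1.   0.2  1.5 -0.1 -0.3  0.7 -0.2 -0.3  0.3  0.2  0.9  0.3
 -0.6  0.1]
the job is handed in; nothing more can be done
None
```

I handed the job in at about 10.9 s, with the panel held still in front of the inspection camera. No verdict came back, so the result rests on my own checks below.

**What I did:**
- **Lever:** I pushed it down with the closed fingers until the force rose to about 44 N, which I took as the stop. The next pictures showed it lying flat.
- **Panel:** I gripped it by its two side edges and lifted it about 19 mm. The tool can only point down, so I leaned the panel back in the grip by pushing it against the edge of the vise grooves. Then I drew it out, turned it and carried it to the camera.

**Last checks (fit to both room cameras, residual up to 1.5 px):**

| | Measured | Wanted |
|---|---|---|
| Panel centre (m) | (0.588, -0.078, 0.259) | (0.5905, -0.082, 0.258), about 5 mm away |
| Lean | 28° | 25° |
| Turn about the vertical | 8.6° | about 10° |

- **Grip and rest:** The gripper opening held at 0.50, the width of the panel, and the arm was at rest.
- **Contacts:** No pushes showed up near the stand. I did not re-measure the jar or the sanding block at the end.

**Uncertain or disagreeing:**
- **Lens position:** It is my estimate from two views. Repeated readings differed by about 1 cm, and the camera's direction could be off by a few degrees.
- **Lean while pivoting:** Readings at the vise ranged from 14° to 21°, below the 31° expected from how far the tool had moved. The measurement in free air settled it at 28–29°.
- **Pivot height:** The brief gives 30 mm in one place and 39 mm in another. The pictures fitted 30 mm.

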